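# Spring the lid of a bench-top dish incubator with its two catches

### The job

Open the dish incubator: press its two push catches down together, one under each fingertip, and keep both down until the lid has sprung up to its stop; then let them come up and move clear. Let the lid rise by itself, do not touch it, and leave the small dish on the front deck and the things standing around the incubator where they are.

Things in the scene. Friction and masses are not known exactly. Their poses are not given: they have to be found in the camera images.
- incubator: White bench-top dish incubator, a fixed box 300 mm deep (its x), 260 wide (its y), 120 high. Origin: centre of its underside. x points from the front (catches, robot's side) to the rear (hinge), y left, z up. The front 60 mm of its top is a flat fixed deck at 120 mm in which both catches sit; behind a 4 mm gap follows the lid, a white frame round a window, level with the deck to 2 mm.
- catch_left_top (a point): Top centre of the left push catch, a square black pad 26 x 26 mm standing 10 mm proud of the deck, at x -125, y +31, z 130 mm on the incubator. Both pads are alike, in line along its y, 62 mm between centres, 36 mm of bare deck between them. The lid's front edge is 40 mm behind their centres. The point goes down with the pad; axes as the incubator's.
- catch_right_top (a point): The same for the right push catch, on the incubator at x -125, y -31, z 130 mm.
- catch_left (a joint): How far the left catch is pressed straight down, in m: 0 up, 0.006 at its bottom stop. Spring: 1.5 N at first to 4 N at the bottom, for each pad (8 N for both). Pressing draws a hook out of the lid; it is free of the lid from about 0.0035 and surely near the bottom. Let go, the pad springs back up.
- catch_right (a joint): The same for the right catch. The lid comes free only while both catches are down.
- lid (a joint): Angle of the lid about its hinge along the rear edge, in rad: 0 to 0.005 shut (a little play), 0.22 at its stop, ajar. Once both hooks are drawn, its spring lifts it slowly against a damper; it takes about 2 s to the stop and then stays there by itself.
- lid_edge (a point): Middle of the lid's front upper edge (lid 232 mm wide, 218 mm from hinge to front edge). It is 122 mm above the bench when shut and rises to about 170 mm at the stop, 40 to 49 mm behind the pads' centres.
- deck_dish_center (a point): Centre of a small loose lidded culture dish, 39 mm across and 12 mm high, standing on the deck near its left end, 63 mm or more from the centre of the left pad. Not to be moved.
- bottle_center (a point): Centre of a medium bottle, 48 mm across and 105 mm high, standing on the bench beside the incubator. Not to be moved.
- stack_center (a point): Centre of a stack of three 60 mm culture dishes, 48 mm high, standing on the bench beside the incubator. Not to be moved.
- objective_center (a point): Centre of a microscope objective, a metal barrel 32 mm across and 50 mm high, standing on the bench beside the incubator. Not to be moved.

How it is judged:
By the outcome, as a careful person would: the job done as asked, in the order asked, and still so for the second after the job is handed in, with the robot touching nothing.
It also fails if it takes over 32 s, if anything falls off the work surface, if the arm or the gripper's body presses on something with over 40 N, if the wrist force passes 120 N, or if a joint passes its speed limit or range.

### The arm

A 6-joint arm with a two-finger parallel gripper is mounted at the origin on the work surface. World frame = base frame: x ahead of the robot, y to its left, z up, the work surface at z = 0. Lengths are in m, angles in rad, forces in N, time in s.
With the tool pointing down it reaches from about 0.25 to 0.775 m from the base axis. Payload 4 kg.
Tool frame: the origin (TCP) lies midway between the tips of the shut fingers; the grasp point (between the pads) lies 19 mm behind it; z points along the fingers, y is the line along which they close (so a half turn about z gives the same grasp; the last joint's range is limited). The gripper opens to 94 mm and grips with 3 to 60 N. Pads are 16 mm wide; open, the fingers measure 119 mm over their backs; the gripper's body (75 mm by 177 mm) begins 78 mm behind the grasp point.
Start: joints at [1.118, 0.087, 1.371, -0, 1.684, -0.103], TCP at [0.189, 0.517, 0.206] pointing down, gripper open.
Joint ranges: [-3.1, 3.1], [-0.76, 2.03], [0.27, 2.55], [-1.08, 4.22], [0.17, 2.65], [-2.57, 2.57]. Speed limits (rad/s): [2.79, 2.79, 3.14, 3.14, 3.14, 3.14].

### API

Orientations are given as [roll, pitch, yaw] about the fixed x, y, z axes, in that order (R = Rz(yaw) Ry(pitch) Rx(roll)).
In Python, from bench import get_obs, snapshot, close_job gives the robot as it stands. The module is installed in compiled form; this text tells all that it offers.
- The arm moves only by the tool drive_tool, never from a script. Its argument "commands" is a list of rows, each a list of 6 numbers: the shift along the tool's x, y, z in units of 0.04 m (1.0 is 0.04 m), then the turn, a rotation vector about the tool's x, y, z in units of 0.1 rad (1.0 is 0.1 rad). In form: [[dx, dy, dz, wx, wy, wz], ...]. A call has 1 to 20 rows; each row shifts and turns the commanded pose from where the row before left it, along the tool's axes as they then stand; what a row does not reach is not made up. A row lasts 1/8 s, in which the tool goes at most 62.5 mm and 10.7 degrees, less where a joint would pass 70% of its speed; a pose out of reach is approached as far as the arm can. A call with a number of a shift or a turn outside -1 to 1 is refused whole. A call with a gripper value outside its range is refused whole. "gripper" is the closure, from 0 (fully open) to 1 (shut), set as the call begins (left out, the last holds). The fingers move at their own pace and stop on an object; the grip force is fixed at half the most. Time passes only in rows, so rows that do not move let the fingers close. It gives the time, the measured TCP pose, the force, the opening and the grip force at its end, in the units of the state.
- get_obs(): the state, without advancing time (a new reading comes with each control period).
- snapshot(name): name is "scene" or "top" or "wrist"; returns a dict with "image" (400x640x3 uint8, blue, green, red), "range_z" (400x640 float32, m along the optical axis (not along the pixel's ray), 0 where there is no reading), "fx", "fy", "cx", "cy" (pixels), "rvec" (rotation vector, rad) and "tvec" (3), from world to camera coordinates, as OpenCV has them. Camera axes: x right, y down, z forward; pixel columns grow to the right and rows downward; lengths in m; the calibration is good to about 2 mm. A picture is of the moment at which its call begins.
- close_job(): hands the job in; it is judged then, once.
The state is a dict: "time": time; "joint_positions": joint angles; "qvel": joint speeds; "joint_torque": joint torques, N m; "tool_pos": TCP position; "ee_rot": TCP orientation; "wrist_force": force on the tool from outside, world axes, zero at the start; "wrist_torque": the same for the moment, N m; "width": finger opening in m; "finger_force": force on a finger pad.
Only numpy, scipy, OpenCV 4.12 (cv2) and the standard library are available. Lean on these libraries where they do the work, as an engineer would, in place of code of your own. Each camera call takes 0.05 s, during which the arm holds its last target. There are 200 camera calls.

## Working session

There is one attempt and no reset: what is moved stays moved. The work goes in short steps, Python scripts to look and compute and a tool call to move; the robot and the scene stay as the last step left them, time stands still between calls to the robot, and variables do not carry over. Pictures are saved under pics/ and viewed, at most 10 in all, crops included, and the job is handed in when it is done.

Besides the shell and the picture viewer there is one more tool, called after ">>>" in YAML: its name, and indented under it one key for each argument. drive_tool: Moves the arm, as the interface text tells. Its arguments: {"type":"object","properties":{"commands":{"type":"array"},"gripper":{"type":"number"}},"required":["commands"]}

```bash
mkdir -p pics
cat > h.py <<'E'
import numpy as np, cv2
from bench import get_obs, snapshot
def cam(s):
    R=cv2.Rodrigues(np.array(s["rvec"],float))[0]; return R,np.array(s["tvec"],float).ravel()
def ray(s,u,v):
    R,t=cam(s); d=np.array([(u-s["cx"])/s["fx"],(v-s["cy"])/s["fy"],1.]); return -R.T@t, R.T@d
def onplane(s,u,v,z):
    o,d=ray(s,u,v); return o+d*(z-o[2])/d[2]
def pt(s,u,v):
    o,d=ray(s,u,v); return o+d*s["range_z"][int(round(v)),int(round(u))]
def proj(s,p):
    R,t=cam(s); c=R@np.array(p)+t; return s["fx"]*c[0]/c[2]+s["cx"], s["fy"]*c[1]/c[2]+s["cy"]
def tri(rays):
    A=0;b=0
    for o,d in rays:
        d=d/np.linalg.norm(d); M=np.eye(3)-np.outer(d,d); A=A+M; b=b+M@o
    return np.linalg.solve(A,b)
E
python3 - <<'E'
from h import *
import pickle
S={n:snapshot(n) for n in("scene","top","wrist")}
pickle.dump(S,open("s0.pkl","wb"))
for n in S: cv2.imwrite(f"pics/{n}0.png",S[n]["image"]); print(n,cam(S[n])[0].T@-cam(S[n])[1])
o=get_obs(); print(o["time"],o["tool_pos"],o["ee_rot"],o["width"],o["wrist_force"])
E
```

```text
scene [ 1.23744702 -0.54116393  0.62096845]
top [0.45751359 0.0411538  1.01844616]
wrist [0.11507314 0.54377986 0.38339558]
0.15 [0.18832079 0.51632313 0.20457094] [-3.13992026e+00 -1.67631703e-04  2.79179872e+00] 0.0937695191349916 [-0.09112398  0.23979137 -0.32952466]
```

View pics/top0.png

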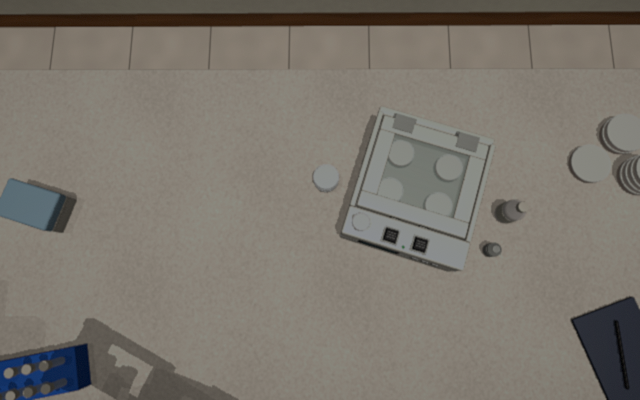

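View pics/scene0.png

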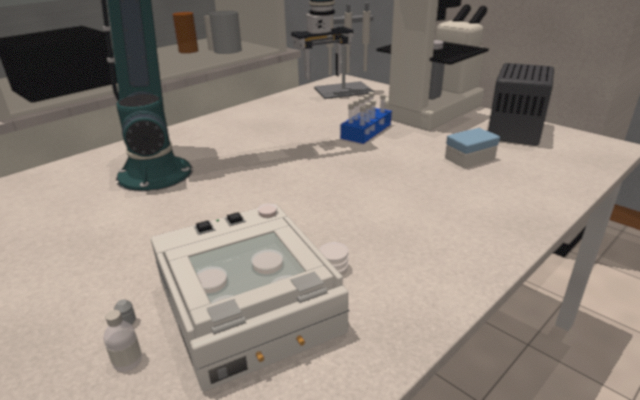

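The top view shows the incubator with pads at about (391,235) and (420,244), and the deck dish at (361,221). The stack is at (326,178), the bottle at (512,210) and the objective at (492,249). In the scene view the pads are at about (204,227) and (235,218). Next I'll segment the pads in both views.

Run:
```python
from h import *
import pickle
S=pickle.load(open("s0.pkl","rb"))
def blobs(s,x0,x1,y0,y1,th):
    g=s["image"].max(2)[y0:y1,x0:x1]; m=(g<th).astype(np.uint8)
    n,l,st,c=cv2.connectedComponentsWithStats(m)
    return [(c[i][0]+x0,c[i][1]+y0,st[i]) for i in range(1,n) if st[i][4]>40]
T=blobs(S["top"],378,432,222,256,70); C=blobs(S["scene"],190,250,205,240,60)
for n,B in(("top",T),("scene",C)):
    for u,v,st in B: print(n,round(u,1),round(v,1),st,"z.13:",onplane(S[n],u,v,.13).round(4),"depth",pt(S[n],u,v).round(4))
T=sorted(T,key=lambda b:b[0]);C=sorted(C,key=lambda b:-b[0])
if len(T)==2==len(C):
    P=[tri([ray(S["top"],*a[:2]),ray(S["scene"],*b[:2])]) for a,b in zip(T,C)]
    print("tri",P, np.linalg.norm(P[0]-P[1]))
# yaw from body: 
for nm,u,v in(("dish",361,221),("bottle",512,210),("obj",492,249),("stack",326,178)): print(nm,pt(S["top"],u,v).round(3))
```

```text
top 390.2 235.1 [  5   6  16  16 172] z.13: [ 0.5442 -0.0964  0.13  ] depth [ 0.544  -0.0962  0.1314]
top 419.5 244.3 [ 34  15  16  16 175] z.13: [ 0.5259 -0.1552  0.13  ] depth [ 0.5258 -0.1548  0.1317]
top 388.4 249.9 [ 0 23 23 10 76] z.13: [ 0.5142 -0.092   0.13  ] depth [ 0.5167 -0.098   0.0905]
scene 234.3 218.8 [38 10 14  8 73] z.13: [ 0.5563 -0.1052  0.13  ] depth [ 0.5576 -0.106   0.1309]
scene 203.5 227.3 [ 7 17 15 10 80] z.13: [ 0.5379 -0.1637  0.13  ] depth [ 0.5371 -0.1632  0.1294]
dish [ 0.573 -0.037  0.132]
bottle [ 0.605 -0.369  0.079]
obj [ 0.522 -0.331  0.051]
stack [0.683 0.034 0.045]
```

Tri-checking: the top view gives pads 61.6 mm apart at z ≈ 0.131, which fits. The scene blobs include the pad side faces and are biased towards the camera. I'll move above the pads and check with the wrist camera.

>>> drive_tool:
  commands:
    - [-0.4, -0.4, -0.3, 0, 0, -0.48]
    - [-0.8, -0.8, -0.3, 0, 0, 0]
    - [-0.8, -0.8, 0, 0, 0, 0]
    - [-0.8, -0.8, 0, 0, 0, 0]
    - [-0.8, -0.8, 0, 0, 0, 0]
    - [-0.8, -0.8, 0, 0, 0, 0]
    - [-0.8, -0.8, 0, 0, 0, 0]
    - [-0.8, -0.8, 0, 0, 0, 0]
    - [-0.8, -0.8, 0, 0, 0, 0]
    - [-0.8, -0.8, 0, 0, 0, 0]
    - [-0.8, -0.8, 0, 0, 0, 0]
    - [-0.8, -0.8, 0, 0, 0, 0]
    - [-0.8, -0.8, 0, 0, 0, 0]
    - [-0.8, -0.8, 0, 0, 0, 0]
    - [-0.8, -0.8, 0, 0, 0, 0]
    - [-0.8, -0.8, 0, 0, 0, 0]
    - [-0.6, -0.4, 0, 0, 0, 0]
    - [0, 0, 0, 0, 0, 0]
    - [0, 0, 0, 0, 0, 0]
  gripper: 0.473

```text
time: 2.52
tool_pos: [0.5314, -0.1265, 0.2292]
ee_rot: [3.141, -0.001, 2.84]
wrist_force: [0.0, -0.9, 0.7]
width: 0.0498
finger_force: 0.0
```

Run:
```python
from h import *
import pickle
S={n:snapshot(n) for n in("wrist",)}
pickle.dump(S,open("s1.pkl","wb"))
s=S["wrist"];cv2.imwrite("pics/wrist1.png",s["image"])
o=get_obs(); print(o["time"],o["tool_pos"],o["ee_rot"],o["width"],o["wrist_force"],o["joint_positions"])
print([proj(s,p) for p in ((.5442,-.0964,.13),(.5259,-.1552,.13))], cam(s)[0].T@-cam(s)[1], cam(s)[0])
```

```text
2.575 [ 0.53134699 -0.12628277  0.22946999] [ 3.14115639e+00 -4.95775273e-04  2.84066497e+00] 0.049678044959738855 [ 0.25352877  0.05722753 -0.31832376] [-3.37427494e-01  7.56350061e-02  1.33599528e+00  4.23261140e-04
  1.73047372e+00 -1.60722884e+00]
[(np.float64(355.7924030662135), np.float64(202.1383039915899)), (np.float64(291.00527958223586), np.float64(202.08236722534863))] [ 0.45697492 -0.10299834  0.4082    ] [[ 2.96156212e-01  9.55139366e-01  5.37676723e-04]
 [ 9.21286754e-01 -2.85808121e-01  2.63712790e-01]
 [ 2.52036140e-01 -7.76048265e-02 -9.64601096e-01]]
```

View pics/wrist1.png

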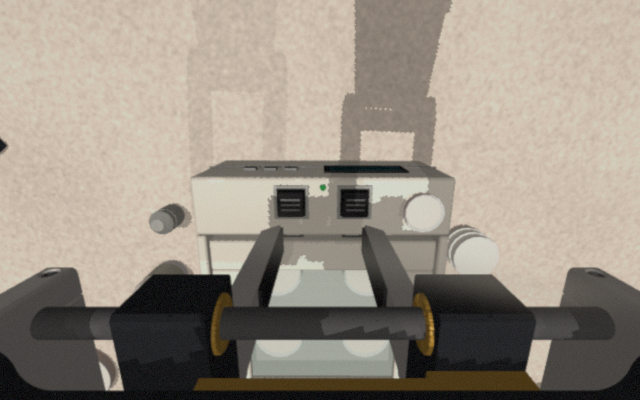

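The wrist view shows both pads, near (291,203) and (354,203), just in front of the fingertips. The two tips are symmetric about them and the yaw is aligned. I'll triangulate with the top view.

Run:
```python
from h import *
import pickle
s=pickle.load(open("s1.pkl","rb"))["wrist"]; t=pickle.load(open("s0.pkl","rb"))["top"]
g=s["image"].max(2)
for x0,x1,tu in((270,312,(419.5,244.3)),(333,375,(390.2,235.1))):
    m=(g[183:222,x0:x1]<60).astype(np.uint8)
    n,l,st,c=cv2.connectedComponentsWithStats(m)
    i=1+np.argmax(st[1:,4]); x,y,w,h,a=st[i]
    u,v=x0+x+(w-1)/2,183+y+(h-1)/2
    print(st[i],(u,v),"plane",onplane(s,u,v,.13).round(4),"depth",pt(s,u,v).round(4),"tri",tri([ray(s,u,v),ray(t,*tu)]).round(4))
    print("size mm", np.linalg.norm(onplane(s,x0+x,v,.13)-onplane(s,x0+x+w,v,.13)),np.linalg.norm(onplane(s,u,183+y,.13)-onplane(s,u,183+y+h,.13)))
```

```text
[  7   6  28  28 662] (np.float64(290.5), np.float64(202.5)) plane [ 0.5261 -0.1558  0.13  ] depth [ 0.5262 -0.1559  0.1296] tri [ 0.5258 -0.1552  0.1312]
size mm 0.026620887090318842 0.027781775630607877
[  7   6  29  28 718] (np.float64(354.0), np.float64(202.5)) plane [ 0.544  -0.0981  0.13  ] depth [ 0.5444 -0.0981  0.1289] tri [ 0.5451 -0.0976  0.1253]
size mm 0.027578068756565537 0.027785403066242886
```

>>> drive_tool:
  commands:
    - [-0.09, 0, 0.3, 0, 0, 0]
    - [0, 0, 0.5, 0, 0, 0]
    - [0, 0, 0.5, 0, 0, 0]
    - [0, 0, 0.5, 0, 0, 0]
    - [0, 0, 0.3, 0, 0, 0]
    - [0, 0, 0.2, 0, 0, 0]
    - [0, 0, 0, 0, 0, 0]
    - [0, 0, 0, 0, 0, 0]

```text
time: 3.58
tool_pos: [0.5357, -0.1284, 0.1383]
ee_rot: [3.142, 0.002, 2.84]
wrist_force: [0.3, 0.5, 0.0]
width: 0.0495
finger_force: 0.0
```

Run:
```python
from h import *
s=snapshot("wrist"); a=s["image"][150:350,160:480]
t=snapshot("scene")["image"][150:300,120:360]
cv2.imwrite("pics/c2.png",np.vstack([cv2.resize(a,(480,300)),cv2.resize(t,(480,300))]))
o=get_obs(); print(o["time"],o["tool_pos"],o["ee_rot"],o["width"],o["wrist_force"])
```

```text
3.675 [ 0.53578749 -0.12845568  0.13836726] [3.14156998e+00 1.69017756e-03 2.83976012e+00] 0.04941587529166463 [ 0.8118022  -0.23330894 -0.54526493]
```

View pics/c2.png

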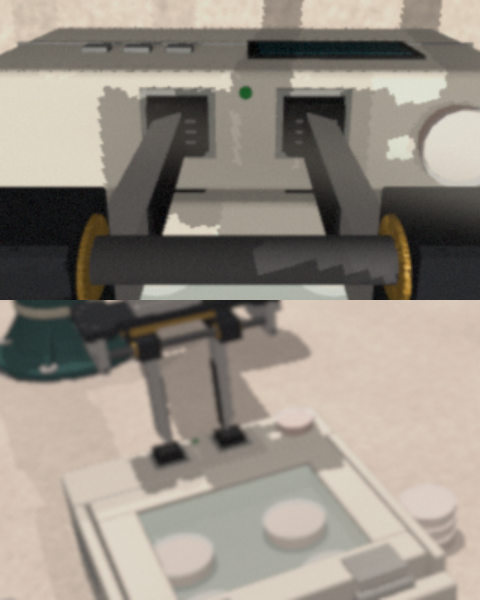

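Each tip sits over its pad, and the lid and dish are untouched. I'll make a small centring correction, then press slowly.

>>> drive_tool:
  commands:
    - [0.03, 0.03, 0.1, 0, 0, 0]
    - [0, 0, 0.06, 0, 0, 0]
    - [0, 0, 0.05, 0, 0, 0]
    - [0, 0, 0.05, 0, 0, 0]
    - [0, 0, 0.05, 0, 0, 0]
    - [0, 0, 0.03, 0, 0, 0]
    - [0, 0, 0, 0, 0, 0]
    - [0, 0, 0, 0, 0, 0]

```text
time: 4.68
tool_pos: [0.5344, -0.1267, 0.1252]
ee_rot: [3.141, 0.001, 2.84]
wrist_force: [-2.8, 0.3, 6.3]
width: 0.0492
finger_force: 3.3
```

>>> drive_tool:
  commands:
    - [0, 0, 0.03, 0, 0, 0]
    - [0, 0, 0.02, 0, 0, 0]
    - [0, 0, 0, 0, 0, 0]
    - [0, 0, 0, 0, 0, 0]
    - [0, 0, 0, 0, 0, 0]
    - [0, 0, 0, 0, 0, 0]

```text
time: 5.42
tool_pos: [0.5344, -0.1267, 0.1242]
ee_rot: [3.142, 0.001, 2.84]
wrist_force: [-4.8, 1.7, 9.4]
width: 0.0496
finger_force: 5.0
```

Run:
```python
from h import *
s=snapshot("wrist"); a=s["image"][150:350,160:480]
t=snapshot("scene")["image"][150:300,120:360]
cv2.imwrite("pics/c3.png",np.vstack([cv2.resize(a,(480,300)),cv2.resize(t,(480,300))]))
o=get_obs(); print(o["time"],o["tool_pos"],o["ee_rot"],o["width"],o["wrist_force"])
```

```text
5.525 [ 0.53444975 -0.12668829  0.12424521] [3.14155160e+00 1.14851028e-03 2.83990713e+00] 0.049373911291034925 [-3.49018351  1.72636297  9.14494614]
```

View pics/c3.png

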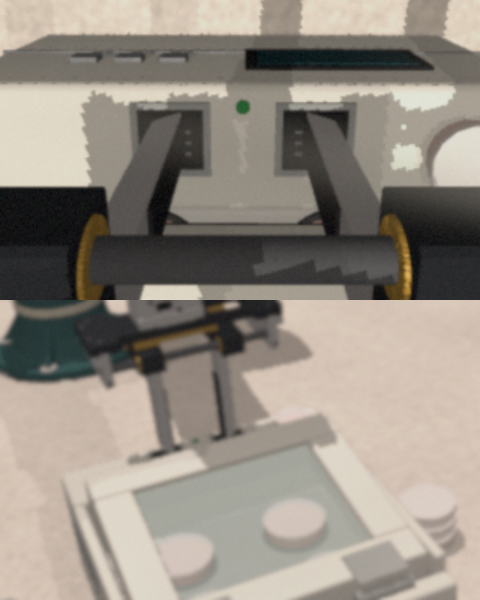

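Both pads are at the bottom stop (9 N), and the lid has visibly begun to rise. I'll press slightly more firmly and hold for about 3.5 s.

>>> drive_tool:
  commands:
    - [0, 0, 0.02, 0, 0, 0]
    - [0, 0, 0, 0, 0, 0]
    - [0, 0, 0, 0, 0, 0]
    - [0, 0, 0, 0, 0, 0]
    - [0, 0, 0, 0, 0, 0]
    - [0, 0, 0, 0, 0, 0]
    - [0, 0, 0, 0, 0, 0]
    - [0, 0, 0, 0, 0, 0]
    - [0, 0, 0, 0, 0, 0]
    - [0, 0, 0, 0, 0, 0]
    - [0, 0, 0, 0, 0, 0]
    - [0, 0, 0, 0, 0, 0]
    - [0, 0, 0, 0, 0, 0]
    - [0, 0, 0, 0, 0, 0]
    - [0, 0, 0, 0, 0, 0]
    - [0, 0, 0, 0, 0, 0]
    - [0, 0, 0, 0, 0, 0]
    - [0, 0, 0, 0, 0, 0]
    - [0, 0, 0, 0, 0, 0]
    - [0, 0, 0, 0, 0, 0]

```text
time: 8.02
tool_pos: [0.5345, -0.1267, 0.1242]
ee_rot: [3.142, 0.002, 2.84]
wrist_force: [-5.5, 1.4, 12.2]
width: 0.0496
finger_force: 6.3
```

```bash
cat > lid.py <<'E'
from h import *
# front edge of lid near its ends from top depth: sample heights along incubator x at several y
import sys
c=np.array([.535,-.1268]); ax=np.array([.955,-.297]); ay=np.array([.297,.955])
t=snapshot("top"); v,u=np.mgrid[100:300,300:520]
d=t["range_z"][100:300,300:520]; R,T=cam(t)
C=np.stack([(u-t["cx"])/t["fx"]*d,(v-t["cy"])/t["fy"]*d,d],-1); W=(C-T)@R
X=(W[...,:2]-c)@ax; Y=(W[...,:2]-c)@ay
for y0 in(-.1,.1):
    print(y0,[round(float(np.median(W[...,2][(abs(Y-y0)<.008)&(abs(X-x)<.004)])),4) for x in(.055,.06,.1,.15,.2)])
s=snapshot("scene"); w=snapshot("wrist")
cv2.imwrite(sys.argv[1],np.vstack([cv2.resize(w["image"][150:350,160:480],(480,300)),cv2.resize(s["image"][150:300,120:360],(480,300))]))
o=get_obs(); print(o["time"],o["tool_pos"],o["wrist_force"],o["width"])
E
python3 lid.py pics/c4.png
```

```text
-0.1 [nan, nan, nan, 0.1468, 0.1351]
0.1 [0.1661, 0.1664, 0.1579, 0.1474, 0.1359]
8.175 [ 0.53447229 -0.12669075  0.1241899 ] [-5.43327883  1.4681371  12.0810509 ] 0.049712766202369016
  return _methods._mean(a, axis=axis, dtype=dtype,
  ret = ret.dtype.type(ret / rcount)
```

View pics/c4.png

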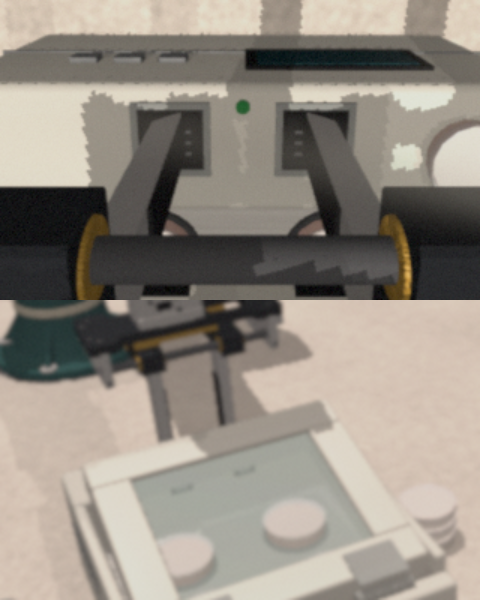

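The lid slope is about 0.22 rad, which is at the stop. I'll hold one more second and confirm it no longer rises.

>>> drive_tool:
  commands:
    - [0, 0, 0, 0, 0, 0]
    - [0, 0, 0, 0, 0, 0]
    - [0, 0, 0, 0, 0, 0]
    - [0, 0, 0, 0, 0, 0]
    - [0, 0, 0, 0, 0, 0]
    - [0, 0, 0, 0, 0, 0]
    - [0, 0, 0, 0, 0, 0]
    - [0, 0, 0, 0, 0, 0]

```text
time: 9.18
tool_pos: [0.5345, -0.1267, 0.1242]
ee_rot: [-3.142, 0.002, 2.84]
wrist_force: [-5.0, 1.4, 12.4]
width: 0.0493
finger_force: 6.3
```

```bash
python3 lid.py pics/c5.png 2>/dev/null
```

```text
-0.1 [nan, nan, nan, 0.1463, 0.1353]
0.1 [0.1664, 0.1656, 0.1586, 0.1473, 0.1348]
9.325 [ 0.53448185 -0.12670932  0.12422218] [-5.11848069  1.91737086 13.76086475] 0.04914643116959064
```

The lid height is steady. Now up slowly and straight, drifting back towards the robot once clear.

>>> drive_tool:
  commands:
    - [0, 0, -0.06, 0, 0, 0]
    - [0, 0, -0.08, 0, 0, 0]
    - [0, 0, -0.1, 0, 0, 0]
    - [0, 0, -0.2, 0, 0, 0]
    - [0.1, 0, -0.4, 0, 0, 0]
    - [0.3, 0, -0.6, 0, 0, 0]
    - [0.5, 0, -0.7, 0, 0, 0]
    - [0.6, 0, -0.7, 0, 0, 0]
    - [0.6, 0, -0.6, 0, 0, 0]
    - [0.6, 0, -0.4, 0, 0, 0]
    - [0.3, 0, -0.2, 0, 0, 0]
    - [0, 0, 0, 0, 0, 0]
    - [0, 0, 0, 0, 0, 0]
    - [0, 0, 0, 0, 0, 0]
    - [0, 0, 0, 0, 0, 0]

```text
time: 11.2
tool_pos: [0.42, -0.0912, 0.2818]
ee_rot: [3.141, -0.002, 2.84]
wrist_force: [0.3, -0.8, 0.2]
width: 0.0493
finger_force: 0.0
```

```bash
python3 lid.py pics/c6.png 2>/dev/null
python3 - <<'E'
from h import *
import pickle
a=pickle.load(open("s0.pkl","rb"))["scene"]["image"][170:390,80:380]; b=snapshot("scene")["image"][170:390,80:380]
cv2.imwrite("pics/cmp.png",cv2.resize(np.hstack([a,b]),(800,293)))
E
```

```text
-0.1 [0.1657, 0.167, 0.1577, 0.1465, 0.136]
0.1 [0.1654, 0.1668, 0.1583, 0.147, 0.1352]
11.35 [ 0.42000979 -0.09113257  0.2822999 ] [ 1.01247555  0.43268796 -0.3458392 ] 0.04979586372296591
```

View pics/cmp.png

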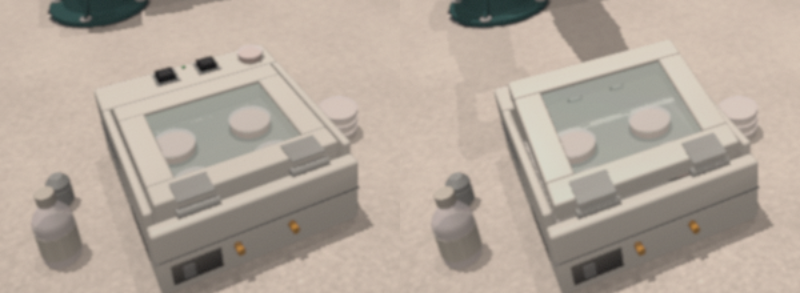

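View pics/c6.png

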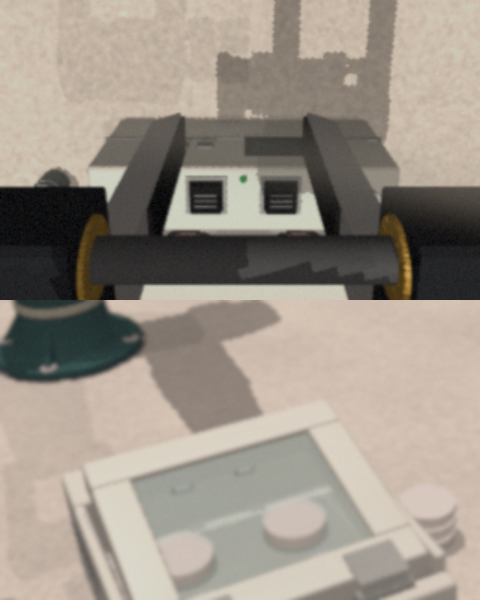

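The lid is ajar at its stop, both pads are up, the gripper is clear, and the bottle, stack and objective have not moved. The deck dish was never approached.

```bash
python3 -c "
from bench import close_job; print(close_job())"
```

```text
the job is handed in; nothing more can be done
None
```

The incubator is open: both catches were held down together until the lid sat at its stop (about 0.22 rad), then released, and the arm moved clear; the job was handed in at about 11.4 s of the 32 s allowed.

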